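# Strip a small compressor pump for overhaul

## Task

Strip the top end of the little air-compressor pump, whose bolts are already out, from the top down and one part at a time: stand the round intake filter in the cardboard carton, lay the finned head, fins up, in the steel washing tray, lay the flat valve plate on the middle of the granite plate, and stand the cylinder upright over the big hole of the wooden honing block with its two flange ears over the block's two bolt holes. Set each part down before you let it go: none may be dropped.

Things in the scene. Friction and masses are not known exactly. Their poses are not given: they have to be found in the camera images.
- pump: Fixed cast-aluminium crankcase of an air-compressor pump. Feet 120 x 100 mm, flat deck at height 70 mm, shaft stub out of its -x end. Its piston, 31 mm across, stands 14 mm up out of the deck's middle inside the cylinder. The four loose parts start stacked on the deck: cylinder, valve plate, head, filter from below, axes parallel to the pump's within 3 degrees. Origin: middle of its foot, z up.
- intake_filter: Top of the stack: round black louvred filter can, 44 mm in diameter, 42 mm tall, about 70 g, any yaw. It stands loose on the head's boss, 8 mm to the -x side of the head's middle. Origin: centre of its underside, z up.
- head: Under the filter: light-alloy cylinder head, 64 (x) x 52 (y) mm, about 200 g. Plain sides up to 20 mm above the underside, then fins 56 x 44 mm to 30 mm; a round boss, 32 mm high, at x = -8 mm; a brass nipple sticks out 16 mm from its +x end, 10 mm up. Grip across the y sides, 52 mm apart, 5 to 20 mm up. Origin: centre of the block's underside, z up.
- valve_plate: Under the head: flat bare steel plate, 74 (x) x 58 (y) x 8 mm, about 220 g. It stands out past the head (5 mm in x, 3 mm in y, each side) and past the cylinder's top below (5 mm in x, 2 mm in y). Grip by the edges across y, 58 mm apart. Origin: centre of its underside, z up.
- cylinder: Lowest of the stack: dark finned cylinder, 52 mm tall, about 500 g, bore 36 mm right through. Base flange 94 (x) x 62 (y) x 8 mm with a bolt-hole ear at each x end, 38 mm from the axis; finned block above it 64 (x) x 54 (y) mm. Loose round the piston by 2.5 mm: lift straight up 20 mm to clear it. Grip across the y sides of the fins, 54 mm apart, over 15 mm up. Origin: centre of its underside, z up.
- scrap_carton: Low open cardboard carton for scrap parts, fixed: outside 132 x 132 mm, walls 4 mm thick and 48 mm high, inner floor 4 mm above the table, two short flaps hanging outside its x sides. Place of the filter. Origin at the centre of its underside, on the table.
- wash_tray: Shallow bright steel tray with a perforated-looking floor, fixed: inside 150 (x) x 130 (y) mm, rim 24 mm high with a 10 mm lip outside, inner floor 3 mm above the table. Place of the head. Origin at the centre of its underside, on the table.
- granite_plate: Small dark granite surface plate, fixed: 160 (x) x 110 (y) mm, flat top 34 mm above the table. Place of the valve plate. Origin at its centre, on the table.
- honing_block: Pale wooden block with a hole for honing cylinders on, fixed: 150 (x) x 100 (y) mm, top 36 mm above the table. A hole 44 mm across goes through its middle, and two bolt holes of 8 mm lie on its x axis 38 mm either side of the middle. Place of the cylinder (either way round). Origin at the block's centre, on the table.
Mind the look-alikes: they are no part of the job. Of the things shaped like the intake_filter, the black one is meant.

How it is judged:
By the outcome, as a careful person would: the job done as asked, in the order asked, and still so for the second after the job is handed in, with the robot touching nothing.
It also fails if it takes over 138 s, if anything falls off the work surface, if the arm or the gripper's body presses on something with over 40 N, if the wrist force passes 120 N, or if a joint passes its speed limit or range.

## Robot

A 6-joint arm with a two-finger parallel gripper is mounted at the origin on the work surface. World frame = base frame: x ahead of the robot, y to its left, z up, the work surface at z = 0. Lengths are in m, angles in rad, forces in N, time in s.
With the tool pointing down it reaches from about 0.25 to 0.725 m from the base axis. Payload 4 kg.
Tool frame: the origin (TCP) lies midway between the tips of the shut fingers; the grasp point (between the pads) lies 19 mm behind it; z points along the fingers, y is the direction in which the jaws open and shut (so a half turn about z gives the same grasp; the last joint's range is limited). The gripper opens to 85 mm and grips with 20 to 120 N. Pads are 22 mm wide; open, the fingers measure 114 mm over their backs; the gripper's body (76 mm by 85 mm) begins 54 mm behind the grasp point. The pads swing forward as they close: fully open they stand 13 mm farther back than shut.
Start: joints at [-1.108, 0.241, 0.005, 1.335, 0, 1.571], TCP at [0.223, -0.447, 0.231] pointing down, gripper open.
Joint ranges: [-2.72, 2.72], [-1.05, 1.87], [-1.09, 1.28], [-1.99, 2.15], [-1.42, 1.44], [-3.14, 3.14]. Speed limits (rad/s): [2.79, 2.79, 3.14, 3.14, 3.14, 3.14].

## Interface

Orientations are given as a unit quaternion [x, y, z, w].
In Python, from workcell import monitor, cams, order gives the robot as it stands.
- The arm moves only by the tool send_rows, never from a script. Its argument "moves" is a list of rows, each a list of 4 numbers: the shift along the tool's x, y, z as a fraction of full scale, then the turn about the tool's z as a fraction of full scale. A call has 1 to 20 rows; each row shifts and turns the commanded pose from where the row before left it, along the tool's axes as they then stand; what a row does not reach is not made up. Full scale, the value 1, is 100 cm for a shift and 0.1 rad for a turn. A row lasts 1/10 s, in which the tool goes at most 50 mm and 8.59 degrees, less where a joint would pass 70% of its speed; a pose out of reach is approached as far as the arm can. A call with a number of a shift or a turn outside -1 to 1 is refused whole. A call with a gripper value outside its range is refused whole. "claw" is the gripper's target within -1 to 1 (fully open at 1, half-way at 0, shut at -1), set as the call begins (left out, the last holds). The fingers move at their own pace and stop on an object; the grip force is fixed at half the most. Time passes only in rows, so rows that do not move let the fingers close. It gives the time, the measured TCP pose, the force and the opening at its end, in the units of the state.
- monitor.get_obs(): the state, without advancing time (a new reading comes with each control period).
- cams.camera(name): name is "scene" or "top" or "wrist"; returns (picture, depth): 480x640x3 uint8, blue, green, red; 480x640 float32, m along the optical axis (not along the pixel's ray), 0 where there is no reading.
- cams.camera_info(name): a dict with "intrinsics" (3x3 intrinsics, pixels), "distortion" ([k1, k2, p1, p2, k3] as OpenCV has them; the pictures are not rectified), "T" (4x4, takes a point from camera to world coordinates); the wrist camera has in their place "mount" (4x4, takes a point from camera to tool coordinates, whose origin is the TCP and whose axes are the flange's). Camera axes: x right, y up, looking along -z (the intrinsics and any distortion apply to the point x, -y, -z); pixel columns grow to the right and rows downward; lengths in m; the calibration is good to about 2 mm. A picture is of the moment at which its call begins: read the wrist's pose just before it. camera_info takes no time and is no camera call.
- order.job_done(): hands the job in, once; it reports no verdict.
The state is a dict: "clock": time; "joint_pos": joint angles; "joint_vel": joint speeds; "tau": joint torques, N m; "eef_pos": TCP position; "tool_rot": TCP orientation; "ft_force": force on the tool from outside, world axes, zero at the start; "ft_torque": the same for the moment, N m; "grip_width": finger opening in m.
Only numpy, scipy, OpenCV 4.12 (cv2) and the standard library are available. Lean on these libraries where they do the work, as an engineer would, in place of code of your own. Each camera call takes 0.05 s, during which the arm holds its last target.

## Working session

There is one attempt and no reset: what is moved stays moved. The work goes in short steps, Python scripts to look and compute and a tool call to move; the robot and the scene stay as the last step left them, time stands still between calls to the robot, and variables do not carry over. Pictures are saved under pics/ and viewed, and the job is handed in when it is done.

Besides the shell and the picture viewer there is one more tool, called after ">>>" by a JSON object that holds its "fn" and its "kwargs". send_rows: Moves the arm, as the interface text tells. Its arguments: {"type":"object","properties":{"moves":{"type":"array","items":{"type":"array","items":{"type":"number","minimum":-1,"maximum":1}}},"claw":{"type":"number"}},"required":["moves"]}

```bash
ls; mkdir -p pics; cat > h.py <<'E'
import numpy as np, cv2
from workcell import monitor, cams, order
from scipy.spatial.transform import Rotation as R
def shot(n,f):
    o=monitor.get_obs(); im,d=cams.camera(n); cv2.imwrite(f'pics/{f}.png',im); np.savez(f'pics/{f}.npz',im=im,d=d,p=o['eef_pos'],q=o['tool_rot']); return im,d
def load(n,f):
    z=np.load(f'pics/{f}.npz'); ci=cams.camera_info(n)
    if n=='wrist':
        T=np.eye(4);T[:3,:3]=R.from_quat(z['q']).as_matrix();T[:3,3]=z['p'];T=T@np.array(ci['mount'])
    else: T=np.array(ci['T'])
    return z['im'],z['d'],np.array(ci['intrinsics']),np.array(ci['distortion'],float),T
def cloud(n,f):
    im,d,K,D,T=load(n,f)
    v,u=np.mgrid[0:480,0:640]
    pts=np.stack([u.ravel(),v.ravel()],1).astype(np.float64)
    x=cv2.undistortPoints(pts[:,None],K,D)[:,0]
    z=d.ravel()
    P=np.stack([x[:,0]*z,-x[:,1]*z,-z],1)
    W=P@T[:3,:3].T+T[:3,3]
    W[z==0]=np.nan
    return im,W.reshape(480,640,3)
def pose():
    o=monitor.get_obs(); print('t',o['clock'],'p',np.round(o['eef_pos'],4),'q',np.round(o['tool_rot'],4),'F',np.round(o['ft_force'],1),'g',o['grip_width']); print(np.round(R.from_quat(o['tool_rot']).as_matrix(),3)); return o
E
python3 - <<'E'
from h import *
pose()
for n in ['scene','top','wrist']:
    shot(n,n+'0'); print(n,{k:np.round(v,3).tolist() for k,v in cams.camera_info(n).items()})
E
```

```text
pics
t 0.0 p [ 0.223  -0.4469  0.2304] q [ 9.733e-01  2.293e-01 -2.000e-04 -1.000e-03] F [ 0.4 -0.5  0.7] g 0.08580154413431378
[[ 0.895  0.446 -0.001]
 [ 0.446 -0.895  0.002]
 [ 0.    -0.002 -1.   ]]
scene {'intrinsics': [[467.835, 0.0, 325.29], [0.0, 467.835, 237.427], [0.0, 0.0, 1.0]], 'distortion': [-0.071, 0.0, 0.0, 0.0, 0.0], 'T': [[-0.823, -0.455, 0.34, 0.924], [0.568, -0.669, 0.479, 0.462], [0.01, 0.588, 0.809, 0.982], [0.0, 0.0, 0.0, 1.0]]}
top {'intrinsics': [[587.68, 0.0, 312.519], [0.0, 587.68, 244.745], [0.0, 0.0, 1.0]], 'distortion': [-0.055, 0.0, 0.0, 0.0, 0.0], 'T': [[-0.063, 0.978, -0.198, 0.279], [-0.998, -0.062, 0.007, -0.029], [-0.005, 0.198, 0.98, 1.42], [0.0, 0.0, 0.0, 1.0]]}
wrist {'intrinsics': [[366.928, 0.0, 319.933], [0.0, 366.928, 235.256], [0.0, 0.0, 1.0]], 'distortion': [-0.034, 0.0, 0.0, 0.0, 0.0], 'mount': [[-0.0, 0.955, 0.296, 0.075], [1.0, 0.0, -0.001, 0.001], [-0.001, 0.296, -0.955, -0.144], [0.0, 0.0, 0.0, 1.0]]}
```

View pics/scene0.png

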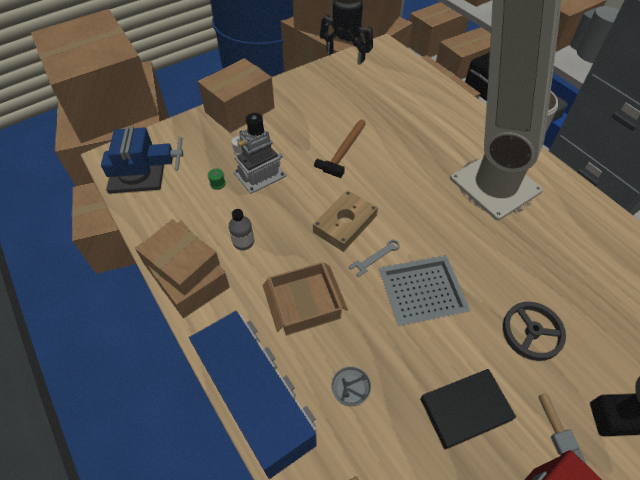

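View pics/top0.png

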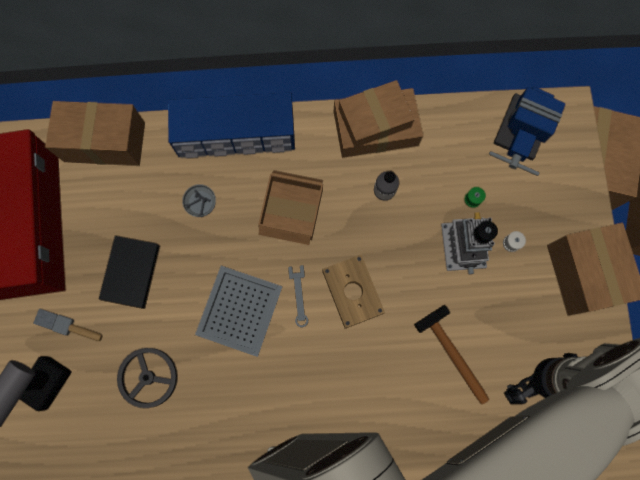

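The pictures show the pump stack at top-image (470,245) with the black filter at (486,231). The carton is at (292,208), the tray at (240,311), the granite at (130,272) and the wooden block at (353,291). The green and white cans at (476,197) and (515,240) are decoys.

```bash
python3 - <<'E'
from h import *
im,W=cloud('top','top0')
def reg(name,u0,u1,v0,v1,z0,z1):
    P=W[v0:v1,u0:u1].reshape(-1,3); m=(P[:,2]>z0)&(P[:,2]<z1); Q=P[m]
    r=cv2.minAreaRect(Q[:,:2].astype(np.float32)*1000)
    print(name,len(Q),'med z',np.round(np.median(Q[:,2]),4),'rect',np.round(r[0],1),np.round(r[1],1),round(r[2],1))
reg('table',300,340,400,430,-.05,.05)
reg('granite',90,170,225,320,.02,.06)
reg('honing',315,390,245,335,.024,.06)
reg('trayrim',185,290,255,365,.016,.06)
reg('carton',250,330,165,250,.036,.07)
reg('filter',460,510,205,260,.18,.25)
reg('fins',430,510,205,280,.150,.168)
reg('plate',430,510,205,280,.115,.135)
reg('all',430,510,205,280,.06,.135)
reg('foot',430,510,205,280,.02,.135)
P=W[205:280,430:510,2].ravel(); print(np.histogram(P,bins=np.arange(-.01,.24,.01)))
for c in ((466,245),(486,231),(458,232),(458,262)): print(c,W[c[1],c[0]])
cv2.imwrite('pics/topz.png',cv2.resize(im[190:290,420:540],None,fx=6,fy=6))
cv2.imwrite('pics/tz2.png',cv2.resize(im[240:345,300:410],None,fx=6,fy=5))
im,_=cloud('scene','scene0');cv2.imwrite('pics/scz.png',cv2.resize(im[100:210,200:310],None,fx=5,fy=5))
E
```

```text
table 1198 med z 0.0006 rect [159.7 -30.7] [91.7 67.1] 86.4
granite 3103 med z 0.0345 rect [523. 407.] [114.7 161.8] 76.5
honing 2422 med z 0.0363 rect [ 442.6 -128. ] [151.4 100.7] 17.3
trayrim 1540 med z 0.0246 rect [414. 146.] [159.6 177.4] 67.8
carton 891 med z 0.0462 rect [657.6   8.5] [132.7 164. ] 74.4
filter 369 med z 0.2035 rect [ 533.  -411.6] [41.7 43.4] 39.5
fins 280 med z 0.1585 rect [ 546.6 -410.5] [52.7 78.9] 89.4
plate 179 med z 0.1289 rect [ 539.2 -409.3] [74.8 59.5] 0.1
all 831 med z 0.0777 rect [ 538.2 -410.6] [109.7  74.6] 1.8
foot 1142 med z 0.073 rect [ 529.2 -443.2] [144.5 130.9] 90.0
(array([1733, 2028,  188,   57,   77,  114,   63,  162,  319,   94,   36,
         31,   15,  106,  104,  147,  177,  114,   38,   25,   35,  306,
          3,    0]), array([-0.01,  0.  ,  0.01,  0.02,  0.03,  0.04,  0.05,  0.06,  0.07,
        0.08,  0.09,  0.1 ,  0.11,  0.12,  0.13,  0.14,  0.15,  0.16,
        0.17,  0.18,  0.19,  0.2 ,  0.21,  0.22,  0.23]))
(466, 245) [ 0.51660587 -0.38273263  0.12856456]
(486, 231) [ 0.52929366 -0.4069274   0.20837445]
(458, 232) [ 0.5583113  -0.38165722  0.07670869]
(458, 262) [ 0.48801375 -0.37489832  0.07205042]
```

View pics/topz.png

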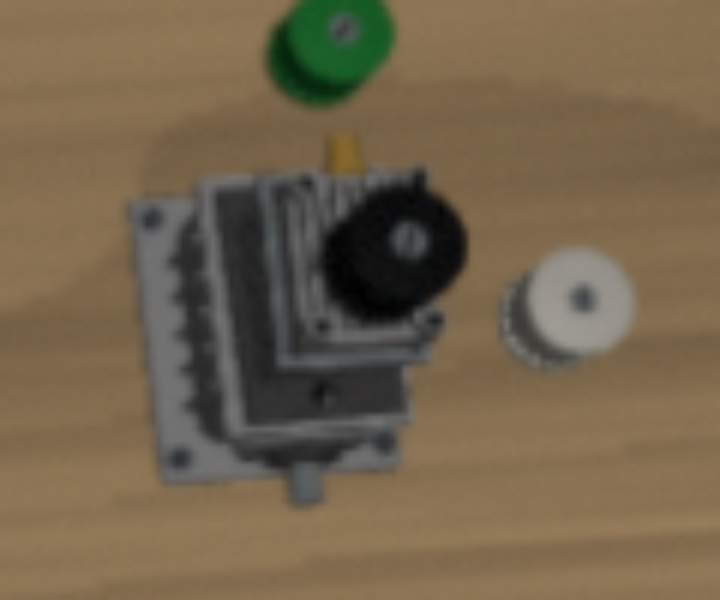

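View pics/scz.png

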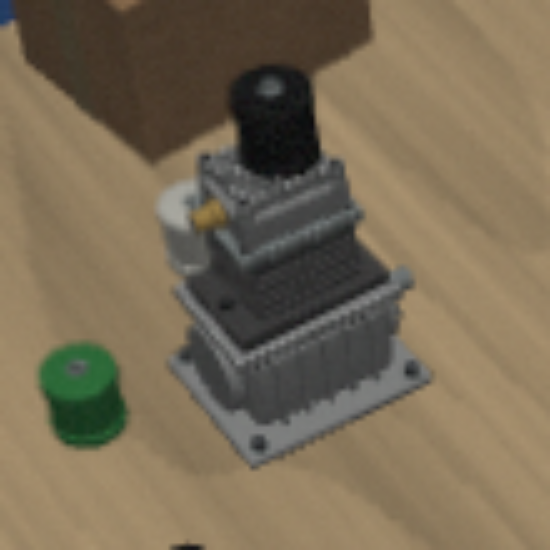

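View pics/wrist0.png

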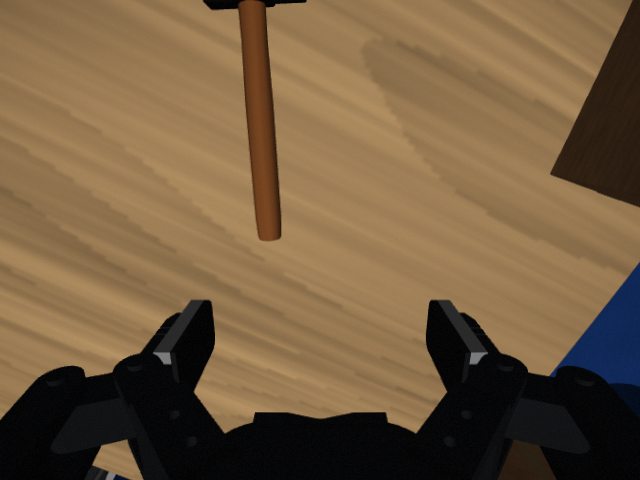

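>>> {"fn": "send_rows", "kwargs": {"moves": [[0,0,-0.03,0],[0,0,-0.03,0],[0.0366,0.0134,-0.002,0],[0.0366,0.0134,-0.002,0],[0.0366,0.0134,-0.002,0],[0.0366,0.0134,-0.002,0],[0.0366,0.0134,-0.002,0],[0.0366,0.0134,-0.002,0],[0.0366,0.0134,-0.002,0],[0.0366,0.0134,-0.002,0],[0,0,0,-1],[0,0,0,-1],[0,0,0,-1],[0,0,0,-1],[0,0,0,-1],[0,0,0,-1],[0,0,0,-1],[0,0,0,-1],[0,0,0,-1],[0,0,0,-1]], "claw": 1}}

```text
clock: 2.15
eef_pos: [0.533, -0.4125, 0.3066]
tool_rot: [0.743, 0.669, -0.0, -0.001]
ft_force: [-0.2, 0.3, 0.3]
grip_width: 0.0855
```

>>> {"fn": "send_rows", "kwargs": {"moves": [[0,0,0,-1],[0,0,0,-1],[0,0,0,-1],[0,0,0,-1],[0,0,0,-1],[0,0,0,-1],[0,0,0,-1],[0,0,0,-1],[0,0,0,-1],[0,0,0,-1],[0,0,0,-1],[0,0,0,-1],[0,0,0,-1],[0,0,0,-1],[0,0,0,-1],[0,0,0,-1],[0,0,0,-0.8],[0,0,0,0],[0,0,0,0]]}}

```text
clock: 4.05
eef_pos: [0.533, -0.4126, 0.3068]
tool_rot: [0.0, 1.0, 0.0, -0.0]
ft_force: [0.0, 0.9, -0.0]
grip_width: 0.0855
```

```bash
python3 - <<'E'
from h import *
o=pose(); print(np.round(o['joint_pos'],2))
shot('wrist','w1'); shot('top','top1')
im,W=cloud('wrist','w1')
for c in ((320,240),(200,320),(440,320)): print(c,W[c[1],c[0]])
E
```

```text
t 4.05 p [ 0.533  -0.4126  0.3068] q [ 2.e-04  1.e+00  3.e-04 -4.e-04] F [ 0.   0.9 -0. ] g 0.08547674752108476
[[-1.     0.    -0.001]
 [ 0.     1.     0.001]
 [ 0.001  0.001 -1.   ]]
[-0.66  0.63  0.79  1.74 -0.   -0.66]
(320, 240) [ 0.53591207 -0.41387446  0.20711549]
(200, 320) [ 0.52423703 -0.45635458  0.33568123]
(440, 320) [ 0.52483845 -0.37092283  0.33466674]
```

View pics/w1.png

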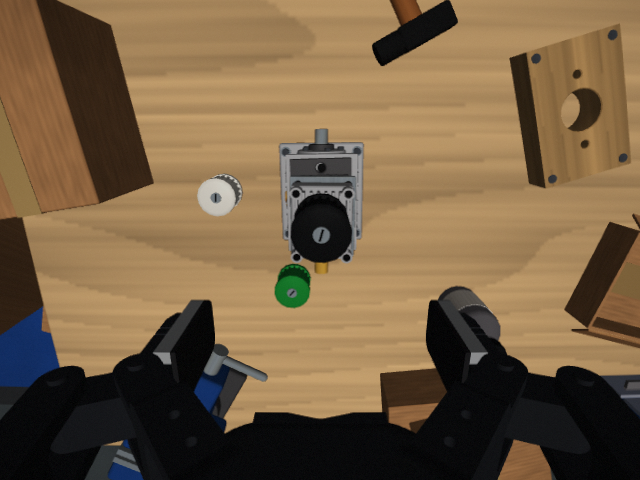

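View pics/top1.png

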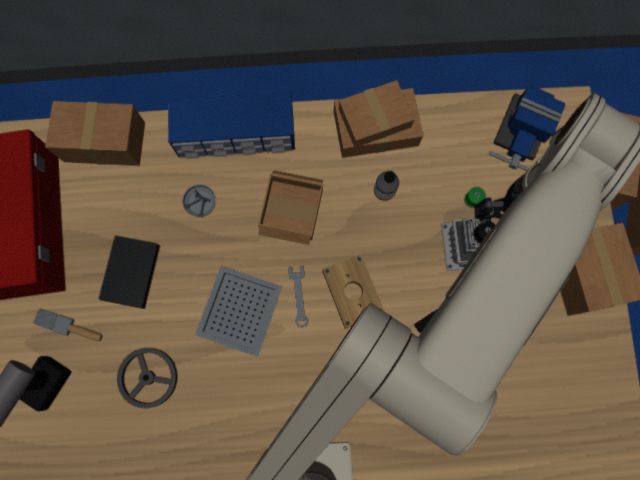

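The wrist view shows the filter at (322,232), directly ahead of the gripper. The head and plate are under it, with the nipple at (321,267), and the stack is square to the tool. Next I'll measure it.

```bash
cat >> h.py <<'E'
def reg(W,name,u0,u1,v0,v1,z0,z1):
    P=W[v0:v1,u0:u1].reshape(-1,3); m=(P[:,2]>z0)&(P[:,2]<z1); Q=P[m]
    r=cv2.minAreaRect(Q[:,:2].astype(np.float32)*1000)
    print(name,len(Q),'med z',np.round(np.median(Q[:,2]),4),'rect',np.round(r[0],1),np.round(r[1],1),round(r[2],1)); return Q
E
python3 - <<'E'
from h import *
im,W=cloud('wrist','w1')
Q=reg(W,'filter',270,380,170,290,.198,.22)
print(cv2.minEnclosingCircle(Q[:,:2].astype(np.float32)*1000))
reg(W,'filt',270,380,170,290,.203,.22)
reg(W,'fin',270,380,170,290,.156,.166)
reg(W,'head',270,380,170,252,.145,.166)
reg(W,'plate',270,380,140,290,.124,.134)
reg(W,'flange',270,380,130,290,.074,.084)
reg(W,'deck',270,380,130,290,.066,.074)
reg(W,'foot',260,390,120,290,.006,.02)
reg(W,'hon',500,640,20,200,.032,.045)
cv2.imwrite('pics/w1z.png',cv2.resize(im[120:300,260:400],None,fx=4,fy=3.3))
im,W=cloud('top','top1')
reg(W,'bottle',370,405,165,205,.03,.2);print(np.nanmax(W[165:205,370:405,2]))
for n in ('top0',):
  im,W=cloud('top',n)
  reg(W,'tray',205,280,272,350,-.002,.010)
  reg(W,'cartonfloor',264,318,180,240,-.0,.012)
  cv2.imwrite('pics/car.png',cv2.resize(im[150:360,180:410],None,fx=3.4,fy=2.8))
E
```

```text
filter 2924 med z 0.2047 rect [ 532.8 -413.7] [43.  43.6] 84.8
((532.6355590820312, -413.5813903808594), 22.10004234313965)
filt 2692 med z 0.2048 rect [ 532.5 -413.4] [42.8 42.9] 63.1
fin 694 med z 0.161 rect [ 539.1 -413.2] [51.4 64.2] 89.5
head 1156 med z 0.1518 rect [ 536. -413.] [52.  58.4] 89.5
plate 668 med z 0.1308 rect [ 539.1 -412.3] [58.2 74.1] 89.5
flange 936 med z 0.0789 rect [ 499.8 -414.4] [61.7 17.2] 89.9
deck 947 med z 0.071 rect [ 539.6 -412.6] [103.7  74.2] 0.7
foot 1553 med z 0.0089 rect [ 570.3 -414.1] [104.2 186.2] 87.0
hon 11787 med z 0.0366 rect [ 442.2 -129.4] [151.3 102.9] 17.4
bottle 535 med z 0.0832 rect [ 690.4 -226.4] [55.7 52. ] 71.9
0.12712657705062402
tray 4169 med z 0.0031 rect [415.5 141.5] [182.3 187.3] 86.9
cartonfloor 2155 med z 0.0046 rect [657.6  10.3] [133.6 153.1] 86.3
```

View pics/w1z.png

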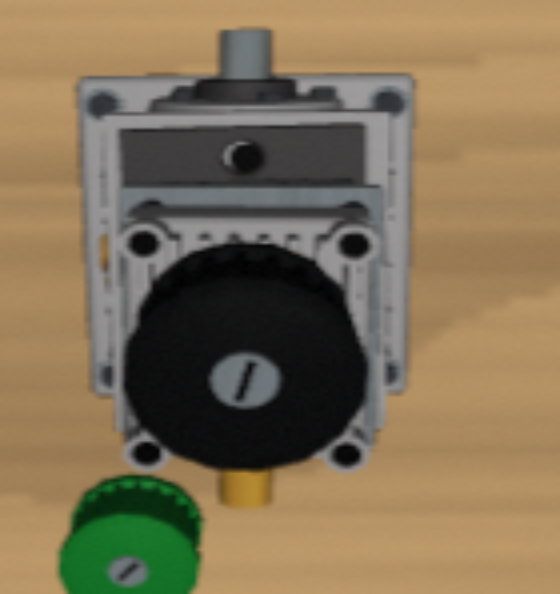

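View pics/car.png

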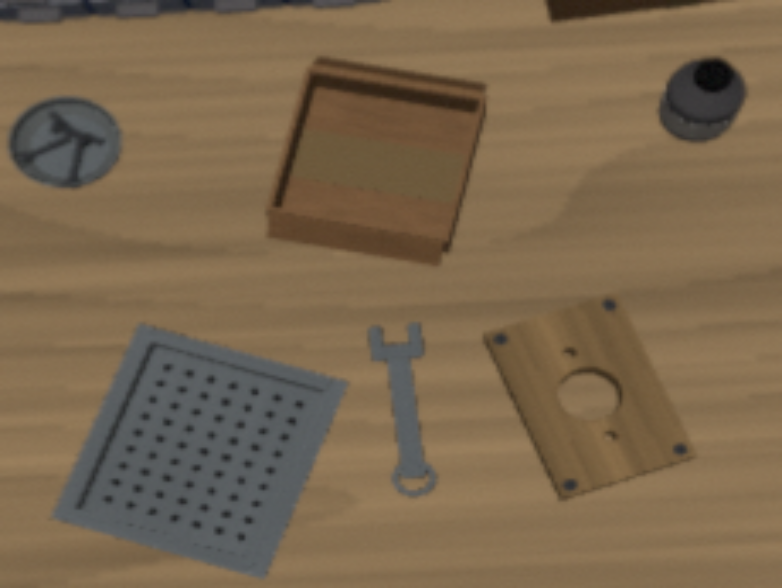

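>>> {"fn": "send_rows", "kwargs": {"moves": [[0,-0.001,0.03,0],[0,0,0.03,0],[0,0,0.03,0],[0,0,0.025,0],[0,0,0.01,0],[0,0,0.006,0],[0,0,0,0],[0,0,0,0]]}}

```text
clock: 4.95
eef_pos: [0.5338, -0.4142, 0.1779]
tool_rot: [-0.001, 1.0, -0.001, 0.001]
ft_force: [0.3, 0.0, 0.5]
grip_width: 0.0852
```

>>> {"fn": "send_rows", "kwargs": {"moves": [[0,0,0,0],[0,0,0,0],[0,0,0,0],[0,0,0,0],[0,0,0,0],[0,0,0,0],[0,0,0,0],[0,0,0,0]], "claw": -1}}

```text
clock: 5.75
eef_pos: [0.5336, -0.4139, 0.1774]
tool_rot: [-0.001, 1.0, -0.001, 0.001]
ft_force: [0.8, 0.2, 4.4]
grip_width: 0.0424
```

>>> {"fn": "send_rows", "kwargs": {"moves": [[0,0,-0.005,0],[0,0,-0.015,0],[0,0,-0.03,0],[0,0,-0.03,0],[-0.0062,0.0211,0,0],[-0.0124,0.0423,0,0],[-0.0124,0.0423,0,0],[-0.0124,0.0423,0,0],[-0.0124,0.0423,0,0],[-0.0124,0.0423,0,0],[-0.0124,0.0423,0,0],[-0.0124,0.0423,0,0],[-0.0124,0.0423,0,0],[-0.0124,0.0423,0,0],[-0.0062,0.0211,0,0],[0,0,0,0.9],[0,0,0,0.9],[0,0,0,0.9],[0,0,0,0],[0,0,0,0]]}}

```text
clock: 7.75
eef_pos: [0.6563, 0.0094, 0.2556]
tool_rot: [0.133, 0.991, -0.0, -0.001]
ft_force: [0.3, -0.8, -1.0]
grip_width: 0.0426
```

```bash
python3 - <<'E'
from h import *
o=pose(); print(np.round(o['joint_pos'],2))
shot('wrist','w2')
im,W=cloud('wrist','w2')
reg(W,'rim',0,640,0,300,.044,.053)
reg(W,'floor',100,540,0,250,.0,.008)
E
```

```text
t 7.75 p [0.6563 0.0094 0.2556] q [ 1.331e-01  9.911e-01 -1.000e-04 -7.000e-04] F [ 0.3 -0.8 -1. ] g 0.04255458537307835
[[-0.965  0.264 -0.002]
 [ 0.264  0.965 -0.   ]
 [ 0.001 -0.    -1.   ]]
[ 0.01  0.57  0.56  1.56 -0.    0.28]
rim 4070 med z 0.0487 rect [683.3  42.1] [544.5 177.4] 74.7
floor 82380 med z 0.0013 rect [594.3  23.5] [510.8 255.9] 74.7
```

View pics/w2.png

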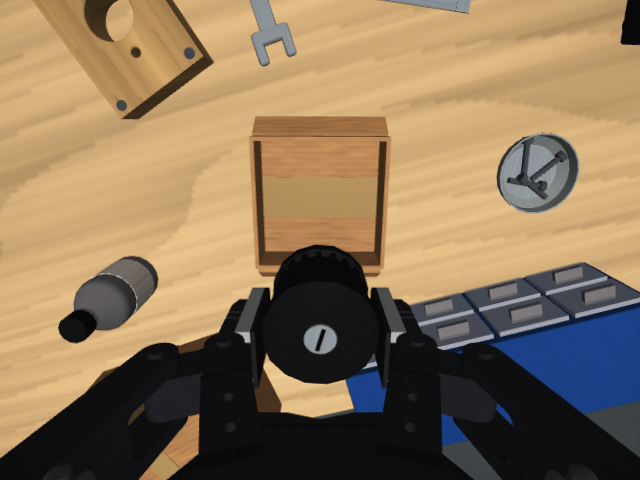

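>>> {"fn": "send_rows", "kwargs": {"moves": [[0,0,0.02,0],[0,0,0.04,0],[0,0,0.04,0],[0,0,0.04,0],[0,0,0.04,0],[0,0,0.025,0],[0,0,0.015,0],[0,0,0.008,0],[0,0,0.004,0],[0,0,0,0],[0,0,0,0]]}}

```text
clock: 8.9
eef_pos: [0.6575, 0.0094, 0.0256]
tool_rot: [0.134, 0.991, 0.0, 0.001]
ft_force: [0.6, -0.0, -0.0]
grip_width: 0.0424
```

>>> {"fn": "send_rows", "kwargs": {"moves": [[0,0,0.001,0],[0,0,0.001,0],[0,0,0,0]]}}

```text
clock: 9.2
eef_pos: [0.6567, 0.0095, 0.0227]
tool_rot: [0.134, 0.991, 0.0, 0.0]
ft_force: [0.9, -0.4, 0.1]
grip_width: 0.0426
```

>>> {"fn": "send_rows", "kwargs": {"moves": [[0,0,0.001,0],[0,0,0.001,0],[0,0,0,0]]}}

```text
clock: 9.5
eef_pos: [0.6564, 0.0095, 0.0201]
tool_rot: [0.134, 0.991, -0.0, -0.0]
ft_force: [-0.5, -0.4, -1.2]
grip_width: 0.0424
```

>>> {"fn": "send_rows", "kwargs": {"moves": [[0,0,0.001,0],[0,0,0,0]]}}

```text
clock: 9.7
eef_pos: [0.6566, 0.0095, 0.0195]
tool_rot: [0.134, 0.991, 0.0, 0.0]
ft_force: [-0.4, -0.3, 0.3]
grip_width: 0.0424
```

>>> {"fn": "send_rows", "kwargs": {"moves": [[0,0,0.001,0],[0,0,0,0]]}}

```text
clock: 9.9
eef_pos: [0.6567, 0.0095, 0.0195]
tool_rot: [0.134, 0.991, 0.0, 0.0]
ft_force: [-1.6, 0.4, 5.5]
grip_width: 0.0426
```

>>> {"fn": "send_rows", "kwargs": {"moves": [[0,0,0,0],[0,0,0,0],[0,0,0,0],[0,0,0,0],[0,0,0,0]], "claw": 0.4}}

```text
clock: 10.4
eef_pos: [0.6565, 0.0094, 0.0181]
tool_rot: [0.134, 0.991, -0.0, -0.0]
ft_force: [0.7, -0.1, 0.6]
grip_width: 0.0601
```

>>> {"fn": "send_rows", "kwargs": {"moves": [[0,0,-0.01,0],[0,0,-0.02,0],[0,0,-0.04,0],[0,0,-0.04,0],[0,0,-0.04,0],[0,0,-0.04,0],[0,0,-0.04,0],[0,0,0,-0.9],[0,0,0,-0.9],[0,0,0,-0.9],[0,0,0,0]]}}

```text
clock: 11.5
eef_pos: [0.6566, 0.0094, 0.2493]
tool_rot: [-0.001, 1.0, 0.0, 0.0]
ft_force: [-0.8, 0.1, -0.4]
grip_width: 0.0597
```

```bash
python3 - <<'E'
from h import *
o=pose()
shot('wrist','w3');shot('top','top2')
im,W=cloud('wrist','w3')
Q=reg(W,'filter',200,440,100,280,.042,.055)
im,W=cloud('top','top2')
cv2.imwrite('pics/t2z.png',cv2.resize(im[180:300,420:540],None,fx=5,fy=5))
E
```

```text
t 11.5 p [0.6566 0.0094 0.2493] q [-5.e-04  1.e+00  0.e+00  5.e-04] F [-0.8  0.1 -0.4] g 0.05970772546501005
[[-1.    -0.001  0.001]
 [-0.001  1.     0.   ]
 [-0.001  0.    -1.   ]]
filter 5958 med z 0.048 rect [658.2   6.7] [131.8 149.4] 74.4
```

View pics/w3.png

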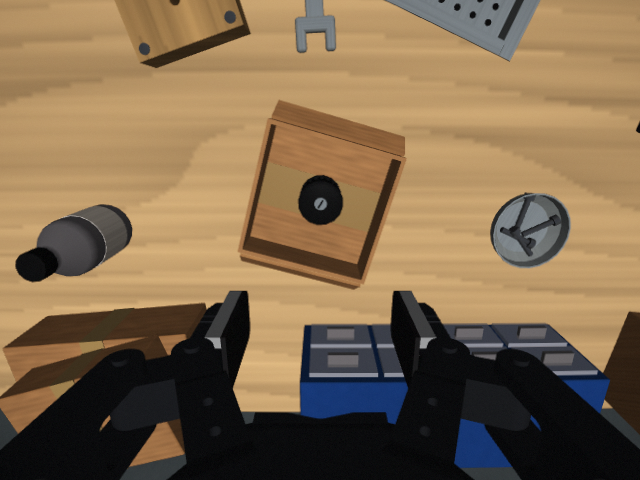

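View pics/t2z.png

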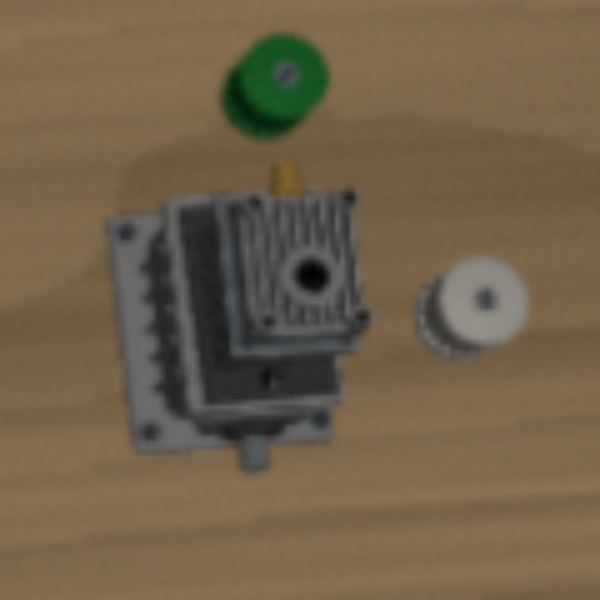

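The filter stands upright mid-carton (320,200), and the head is undisturbed on the stack. Going back for the head.

>>> {"fn": "send_rows", "kwargs": {"moves": [[0.0058,-0.0211,0,0],[0.0117,-0.0422,0,0],[0.0117,-0.0422,0,0],[0.0117,-0.0422,0,0],[0.0117,-0.0422,0,0],[0.0117,-0.0422,0,0],[0.0117,-0.0422,0,0],[0.0117,-0.0422,0,0],[0.0117,-0.0422,0,0],[0.0117,-0.0422,0,0],[0.0058,-0.0211,0,0],[0,0,0,0],[0,0,0,0]], "claw": 0.65}}

```text
clock: 12.9
eef_pos: [0.5399, -0.4129, 0.248]
tool_rot: [0.0, 1.0, 0.0, -0.0]
ft_force: [1.3, 0.1, -0.7]
grip_width: 0.0705
```

```bash
python3 - <<'E'
from h import *
o=pose()
shot('wrist','w4')
im,W=cloud('wrist','w4')
reg(W,'fins',200,460,80,270,.157,.166)
reg(W,'side',200,460,80,280,.147,.166)
reg(W,'boss',200,460,80,280,.1615,.166)
reg(W,'plate',200,460,80,270,.127,.134)
# fingertip depth
P=W[280:420,150:490].reshape(-1,3); P=P[P[:,2]>.2]; 
L=P[P[:,1]<-.413]; print('low z tips', np.nanpercentile(L[:,2],[0.5,2,5]), np.nanpercentile(L[:,1],[1,50,99]))
E
```

```text
t 12.9 p [ 0.5399 -0.4129  0.248 ] q [ 5.e-04  1.e+00  4.e-04 -1.e-04] F [ 1.3  0.1 -0.7] g 0.07053229187220444
[[-1.     0.001 -0.   ]
 [ 0.001  1.     0.001]
 [ 0.     0.001 -1.   ]]
fins 3426 med z 0.1616 rect [ 534.1 -412.7] [52.  54.2] 89.6
side 6821 med z 0.1602 rect [ 539.7 -412.9] [52.2 65.8] 89.5
boss 1876 med z 0.1628 rect [ 536.8 -412.4] [51.  59.5] 89.7
plate 860 med z 0.1308 rect [ 537.2 -412.1] [58.2 70. ] 89.4
low z tips [0.25844588 0.26202394 0.26600565] [-0.46247064 -0.4495528  -0.41938099]
```

View pics/w4.png

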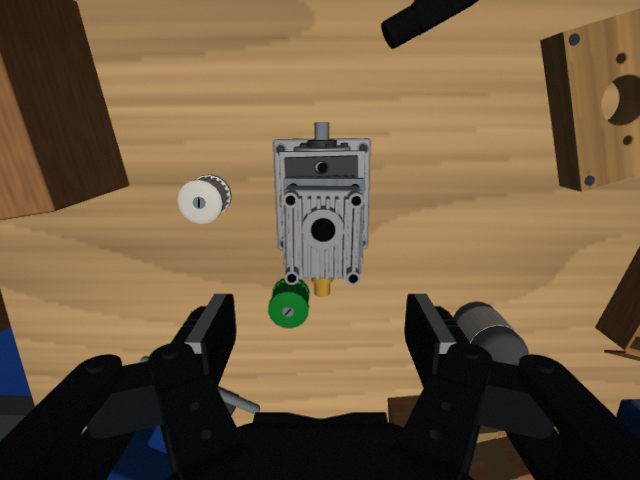

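>>> {"fn": "send_rows", "kwargs": {"moves": [[0,0,0.03,0.1],[0,0,0.03,0],[0,0,0.03,0],[0,0,0.015,0],[0,0,0.008,0],[0,0,0.004,0],[0,0,0,0],[0,0,0,0]]}}

```text
clock: 13.75
eef_pos: [0.5411, -0.4128, 0.1328]
tool_rot: [0.004, 1.0, -0.001, 0.001]
ft_force: [0.2, -0.1, 1.2]
grip_width: 0.0702
```

>>> {"fn": "send_rows", "kwargs": {"moves": [[0,0,0.001,0],[0,0,0,0],[0,0,0,0],[0,0,0,0],[0,0,0,0],[0,0,0,0],[0,0,0,0],[0,0,0,0]], "claw": -1}}

```text
clock: 14.55
eef_pos: [0.5409, -0.4132, 0.1319]
tool_rot: [0.004, 1.0, -0.001, 0.001]
ft_force: [-0.7, 1.2, 4.7]
grip_width: 0.0507
```

```bash
python3 - <<'E'
from h import *
o=pose()
shot('wrist','w5')
im,W=cloud('wrist','w5')
reg(W,'boss',200,460,80,280,.1575,.166)
E
```

```text
t 14.55 p [ 0.5409 -0.4132  0.1319] q [ 4.5e-03  1.0e+00 -7.0e-04  1.3e-03] F [-0.7  1.2  4.7] g 0.0507095159469675
[[-1.     0.009  0.003]
 [ 0.009  1.    -0.001]
 [-0.003 -0.001 -1.   ]]
boss 2205 med z 0.1609 rect [ 512.2 -414. ] [51.6 11. ] 89.0
```

View pics/w5.png

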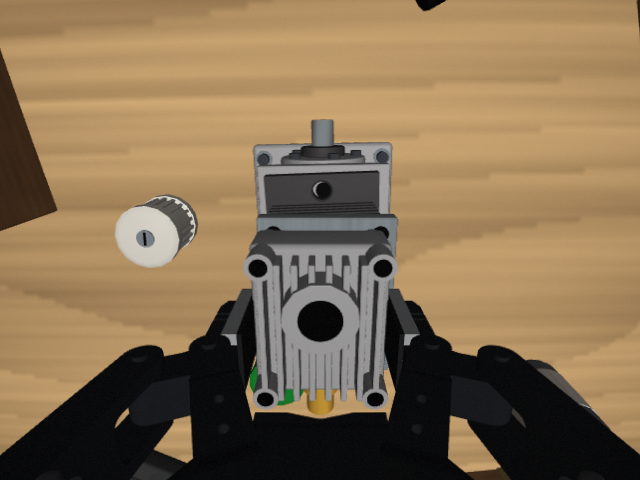

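Head is gripped square (centre 320,320), plate left in place. Lift and carry to the tray.

>>> {"fn": "send_rows", "kwargs": {"moves": [[0,0,-0.003,0],[0,0,-0.005,0],[0,0,-0.02,0],[0,0,-0.03,0],[0,0,-0.03,0],[0.005,0.0215,0,0],[0.0102,0.0429,0,0],[0.0102,0.0429,0,0],[0.0102,0.0429,0,0],[0.0102,0.0429,0,0],[0.0102,0.0429,0,0],[0.0102,0.0429,0,0],[0.0102,0.0429,0,0],[0.0102,0.0429,0,0],[0.0102,0.0429,0,0],[0.0102,0.0429,0,0],[0.0102,0.0429,0,0],[0.0102,0.0429,0,0],[0.005,0.0215,0,0],[0,0,0,0]]}}

```text
clock: 16.6
eef_pos: [0.4117, 0.1486, 0.2181]
tool_rot: [0.002, 1.0, 0.0, -0.0]
ft_force: [0.2, -0.2, -3.0]
grip_width: 0.0503
```

>>> {"fn": "send_rows", "kwargs": {"moves": [[0,0,0,0.95],[0,0,0,0.95],[0,0,0,0.95],[0,0,0,0.95],[0,0,0,0]]}}

```text
clock: 17.1
eef_pos: [0.4127, 0.1452, 0.2181]
tool_rot: [0.194, 0.981, -0.0, -0.0]
ft_force: [0.5, 0.8, -2.2]
grip_width: 0.0502
```

```bash
python3 - <<'E'
from h import *
o=pose();print(np.round(o['joint_pos'],2))
shot('wrist','w6')
im,W=cloud('wrist','w6')
reg(W,'rim',150,500,60,300,.02,.03)
E
```

```text
t 17.1 p [0.4127 0.1452 0.2181] q [ 1.937e-01  9.811e-01 -5.000e-04 -3.000e-04] F [ 0.5  0.8 -2.2] g 0.05021514308466368
[[-0.925  0.38  -0.001]
 [ 0.38   0.925 -0.001]
 [ 0.    -0.001 -1.   ]]
[ 0.34  0.12 -0.17  1.27 -0.    0.73]
rim 7304 med z 0.0249 rect [412.  144.9] [157.9 174. ] 67.4
```

View pics/w6.png

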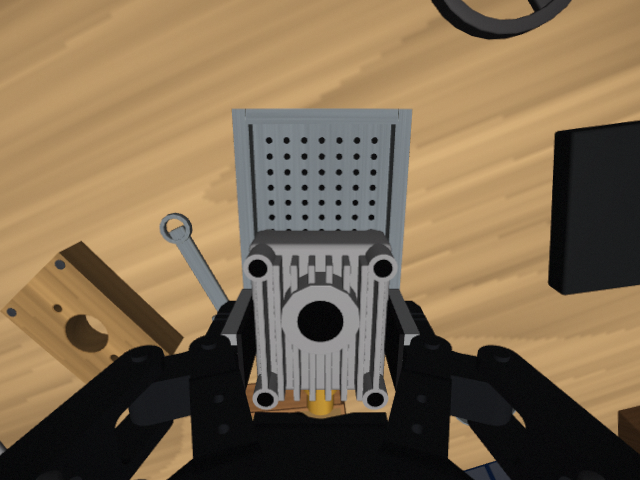

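>>> {"fn": "send_rows", "kwargs": {"moves": [[0,0,0.02,0],[0,0,0.04,0],[0,0,0.04,0],[0,0,0.04,0],[0,0,0.03,0],[0,0,0.02,0],[0,0,0.01,0],[0,0,0.005,0],[0,0,0.003,0],[0,0,0,0],[0,0,0,0]]}}

```text
clock: 18.25
eef_pos: [0.4136, 0.1466, 0.0112]
tool_rot: [0.193, 0.981, 0.001, 0.001]
ft_force: [0.2, 0.4, -2.8]
grip_width: 0.0507
```

>>> {"fn": "send_rows", "kwargs": {"moves": [[0,0,0.001,0],[0,0,0.001,0],[0,0,0,0]]}}

```text
clock: 18.55
eef_pos: [0.4128, 0.1463, 0.0085]
tool_rot: [0.193, 0.981, 0.0, 0.0]
ft_force: [0.2, 0.8, -2.9]
grip_width: 0.0504
```

>>> {"fn": "send_rows", "kwargs": {"moves": [[0,0,0.001,0],[0,0,0.001,0],[0,0,0,0]]}}

```text
clock: 18.85
eef_pos: [0.4125, 0.1462, 0.0061]
tool_rot: [0.193, 0.981, -0.0, -0.0]
ft_force: [-0.8, -0.0, -2.9]
grip_width: 0.0506
```

>>> {"fn": "send_rows", "kwargs": {"moves": [[0,0,0.001,0],[0,0,0,0]]}}

```text
clock: 19.05
eef_pos: [0.4126, 0.1462, 0.0051]
tool_rot: [0.193, 0.981, -0.0, -0.0]
ft_force: [0.2, -0.3, -1.5]
grip_width: 0.0501
```

>>> {"fn": "send_rows", "kwargs": {"moves": [[0,0,0.001,0],[0,0,0,0]]}}

```text
clock: 19.25
eef_pos: [0.4127, 0.1463, 0.0048]
tool_rot: [0.193, 0.981, 0.0, 0.0]
ft_force: [-2.4, -0.3, 4.3]
grip_width: 0.0503
```

Seated (force moved from −2.9 to +4.3 N). Release.

>>> {"fn": "send_rows", "kwargs": {"moves": [[0,0,0,0],[0,0,0,0],[0,0,0,0],[0,0,0,0],[0,0,0,0]], "claw": 0.5}}

```text
clock: 19.75
eef_pos: [0.4128, 0.1462, 0.0043]
tool_rot: [0.193, 0.981, 0.0, 0.0]
ft_force: [-1.0, -0.3, 0.1]
grip_width: 0.0643
```

>>> {"fn": "send_rows", "kwargs": {"moves": [[0,0,-0.01,0],[0,0,-0.02,0],[0,0,-0.04,0],[0,0,-0.04,0],[0,0,-0.04,0],[0,0,-0.04,0],[0,0,-0.04,0],[0,0,0,-0.95],[0,0,0,-0.95],[0,0,0,-0.95],[0,0,0,-0.95],[0,0,0,0]]}}

```text
clock: 20.95
eef_pos: [0.4125, 0.1462, 0.235]
tool_rot: [0.004, 1.0, 0.0, 0.0]
ft_force: [0.1, -0.4, 0.6]
grip_width: 0.0641
```

```bash
python3 - <<'E'
from h import *
o=pose()
shot('wrist','w7');shot('top','top3')
im,W=cloud('wrist','w7')
reg(W,'head',200,440,100,300,.028,.045)
im,W=cloud('top','top3')
reg(W,'granite',90,170,225,320,.025,.06)
reg(W,'plate',430,510,205,280,.122,.14)
cv2.imwrite('pics/t3z.png',cv2.resize(im[180:300,420:540],None,fx=5,fy=5))
E
```

```text
t 20.95 p [0.4125 0.1462 0.235 ] q [4.5e-03 1.0e+00 1.0e-04 3.0e-04] F [ 0.1 -0.4  0.6] g 0.06408831474742291
[[-1.     0.009  0.001]
 [ 0.009  1.     0.   ]
 [-0.001  0.    -1.   ]]
head 2028 med z 0.0344 rect [411.  144.9] [51.5 64.2] 67.7
granite 2432 med z 0.0347 rect [523.1 407.6] [111.7 161.4] 76.0
plate 865 med z 0.1299 rect [ 539.6 -410.1] [61.5 74.9] 89.5
```

View pics/w7.png

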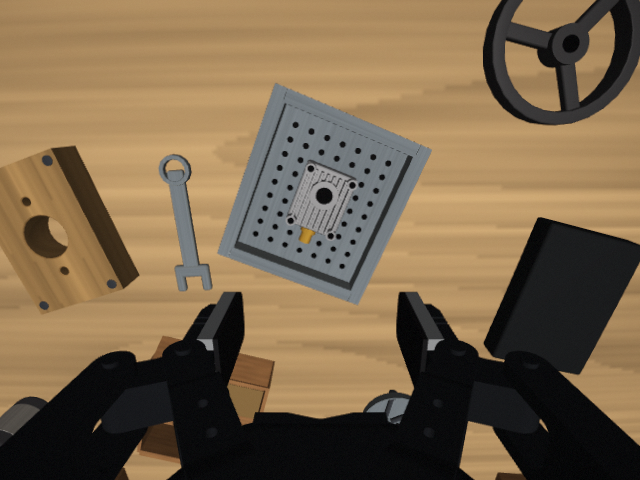

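View pics/t3z.png

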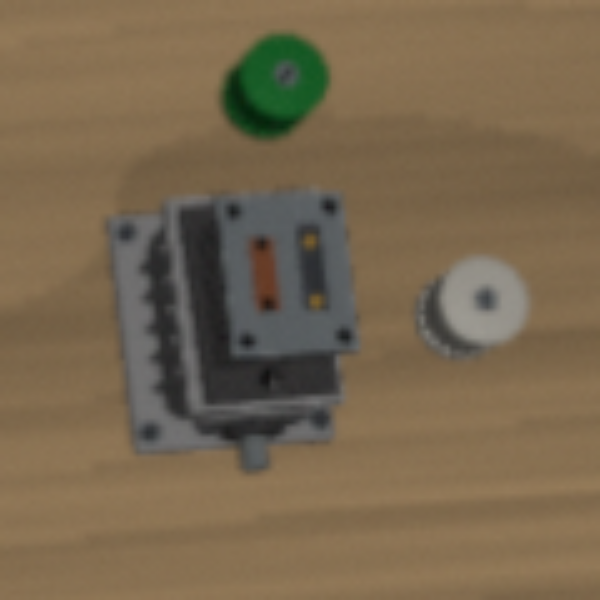

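Head lies fins up mid-tray (322,197). The plate and cylinder stayed on the pump. Going back for the plate.

>>> {"fn": "send_rows", "kwargs": {"moves": [[-0.005,-0.0215,0,0],[-0.0102,-0.0429,0,0],[-0.0102,-0.0429,0,0],[-0.0102,-0.0429,0,0],[-0.0102,-0.0429,0,0],[-0.0102,-0.0429,0,0],[-0.0102,-0.0429,0,0],[-0.0102,-0.0429,0,0],[-0.0102,-0.0429,0,0],[-0.0102,-0.0429,0,0],[-0.0102,-0.0429,0,0],[-0.0102,-0.0429,0,0],[-0.0102,-0.0429,0,0],[-0.005,-0.0215,0,0],[0,0,0,0],[0,0,0,0]], "claw": 0.7}}

```text
clock: 22.65
eef_pos: [0.5398, -0.4128, 0.2335]
tool_rot: [0.005, 1.0, 0.001, -0.001]
ft_force: [-0.9, 0.2, 0.9]
grip_width: 0.0725
```

```bash
python3 - <<'E'
from h import *
o=pose()
shot('wrist','w8')
im,W=cloud('wrist','w8')
reg(W,'plate',200,460,80,290,.124,.14)
reg(W,'flange',200,460,80,290,.074,.084)
E
```

```text
t 22.65 p [ 0.5398 -0.4128  0.2335] q [ 5.3e-03  1.0e+00  7.0e-04 -6.0e-04] F [-0.9  0.2  0.9] g 0.07248201014118276
[[-1.     0.011 -0.001]
 [ 0.011  1.     0.001]
 [ 0.001  0.001 -1.   ]]
plate 8392 med z 0.1311 rect [ 539.5 -412.2] [58.2 74.6] 89.4
flange 1463 med z 0.0789 rect [ 499.9 -413.9] [17.6 62.1] 0.3
```

View pics/w8.png

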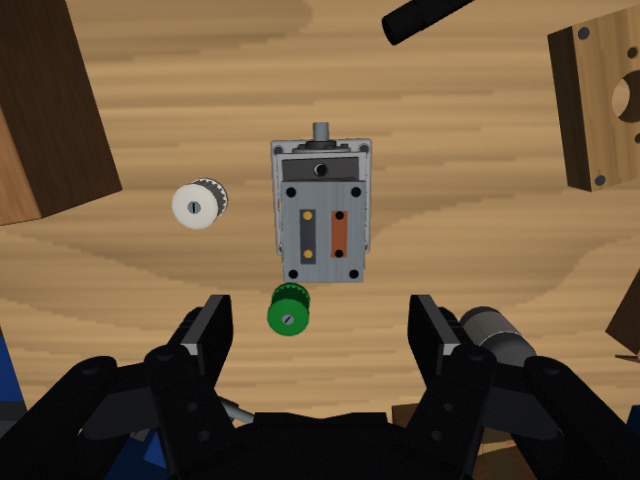

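```bash
python3 - <<'E'
from h import *
im,W=cloud('wrist','w8')
for v in range(292,350,6):
    print(v,[ (u,np.round((W[v,u]-[.5398,-.4128,.2335])*1000,0).astype(int).tolist()) for u in (212,220,226,230)])
E
```

```text
292 [(212, [106, -124, -232]), (220, [107, -116, -234]), (226, [106, -109, -233]), (230, [106, -104, -232])]
298 [(212, [-12, -43, 16]), (220, [-11, -40, 16]), (226, [-11, -37, 16]), (230, [-8, -38, 10])]
304 [(212, [-12, -41, 22]), (220, [-12, -38, 21]), (226, [-9, -38, 16]), (230, [-6, -38, 10])]
310 [(212, [-12, -40, 26]), (220, [-11, -38, 24]), (226, [-7, -37, 18]), (230, [-4, -37, 12])]
316 [(212, [-12, -39, 31]), (220, [-9, -37, 26]), (226, [-5, -37, 19]), (230, [-1, -38, 12])]
322 [(212, [-12, -38, 34]), (220, [-6, -38, 26]), (226, [-2, -38, 18]), (230, [0, -37, 14])]
328 [(212, [-10, -37, 36]), (220, [-5, -37, 27]), (226, [0, -38, 19]), (230, [3, -38, 14])]
334 [(212, [-8, -37, 36]), (220, [-3, -37, 28]), (226, [2, -38, 20]), (230, [6, -38, 13])]
340 [(212, [-6, -37, 37]), (220, [-1, -37, 28]), (226, [4, -38, 21]), (230, [8, -37, 16])]
346 [(212, [-4, -38, 37]), (220, [2, -38, 28]), (226, [6, -38, 22]), (230, [10, -38, 16])]
```

>>> {"fn": "send_rows", "kwargs": {"moves": [[0,0,0.03,0],[0,0,0.03,0],[0,0,0.03,0],[0,0,0.013,0],[0,0,0.006,0],[0,0,0.003,0],[0,0,0,0],[0,0,0,0],[0,0,0,0]]}}

```text
clock: 23.6
eef_pos: [0.5408, -0.4132, 0.1237]
tool_rot: [0.004, 1.0, -0.001, 0.001]
ft_force: [-0.6, -0.1, 0.0]
grip_width: 0.0726
```

>>> {"fn": "send_rows", "kwargs": {"moves": [[0,0,0.002,0],[0,0,0,0],[0,0,0,0],[0,0,0,0]]}}

```text
clock: 24.0
eef_pos: [0.5401, -0.4127, 0.1202]
tool_rot: [0.004, 1.0, 0.0, -0.0]
ft_force: [0.5, 0.0, 0.1]
grip_width: 0.0724
```

>>> {"fn": "send_rows", "kwargs": {"moves": [[0,0,0,0],[0,0,0,0],[0,0,0,0],[0,0,0,0],[0,0,0,0],[0,0,0,0],[0,0,0,0]], "claw": -1}}

```text
clock: 24.7
eef_pos: [0.5405, -0.4129, 0.121]
tool_rot: [0.004, 1.0, -0.0, 0.0]
ft_force: [-0.2, 2.3, 5.4]
grip_width: 0.0555
```

>>> {"fn": "send_rows", "kwargs": {"moves": [[0,0,-0.002,0],[0,0,-0.003,0],[0,0,-0.005,0],[0,0,0,0]]}}

```text
clock: 25.1
eef_pos: [0.5404, -0.4129, 0.1306]
tool_rot: [0.004, 1.0, -0.0, 0.0]
ft_force: [0.3, -0.6, -1.5]
grip_width: 0.0557
```

```bash
python3 - <<'E'
from h import *
o=pose()
shot('wrist','w9')
im,W=cloud('wrist','w9')
reg(W,'plate',200,460,80,290,.134,.15)
E
```

```text
t 25.1 p [ 0.5404 -0.4129  0.1306] q [ 4.4e-03  1.0e+00 -2.0e-04  2.0e-04] F [ 0.3 -0.6 -1.5] g 0.0557115293440841
[[-1.     0.009  0.   ]
 [ 0.009  1.    -0.   ]
 [-0.    -0.    -1.   ]]
plate 9872 med z 0.1406 rect [ 515.6 -413.9] [57.9 27.1] 89.5
```

View pics/w9.png

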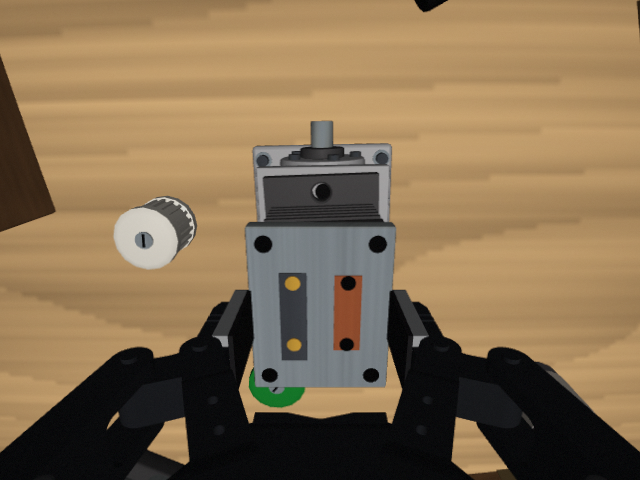

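Plate is lifted level (top z 0.1406, +10 mm) and the cylinder stayed put. Carrying it to the granite.

>>> {"fn": "send_rows", "kwargs": {"moves": [[0,0,-0.015,0],[0,0,-0.025,0],[0,0,-0.025,0],[0,0,-0.02,0],[0.0003,0.01,0,0],[0.0006,0.02,0,0],[0.0009,0.03,0,0],[0.0012,0.04,0,0],[0.0012,0.04,0,0],[0.0012,0.04,0,0],[0.0012,0.04,0,0],[0.0012,0.04,0,0],[0.0012,0.04,0,0],[0.0012,0.04,0,0],[0.0012,0.04,0,0],[0.0012,0.04,0,0],[0.0012,0.04,0,0],[0.0012,0.04,0,0],[0.0012,0.04,0,0],[0.0012,0.04,0,0]]}}

```text
clock: 27.15
eef_pos: [0.5262, 0.1692, 0.2138]
tool_rot: [0.004, 1.0, -0.0, -0.001]
ft_force: [1.2, -0.7, -1.7]
grip_width: 0.0555
```

>>> {"fn": "send_rows", "kwargs": {"moves": [[0.0012,0.04,0,0],[0.0012,0.04,0,0],[0.0012,0.04,0,0],[0.0012,0.04,0,0],[0.0009,0.03,0,0],[0.0006,0.02,0,0],[0.0003,0.01,0,0],[0,0,0,0.6],[0,0,0,0.6],[0,0,0,0.6],[0,0,0,0.5],[0,0,0,0],[0,0,0,0]]}}

```text
clock: 28.45
eef_pos: [0.5229, 0.3868, 0.2147]
tool_rot: [0.119, 0.993, -0.0, -0.0]
ft_force: [0.2, 0.4, -1.5]
grip_width: 0.0556
```

```bash
python3 - <<'E'
from h import *
o=pose();print(np.round(o['joint_pos'],2))
shot('wrist','w10')
im,W=cloud('wrist','w10')
reg(W,'gran',100,540,20,300,.03,.04)
E
```

```text
t 28.45 p [0.5229 0.3868 0.2147] q [ 1.189e-01  9.929e-01 -5.000e-04 -4.000e-04] F [ 0.2  0.4 -1.5] g 0.0556168196691108
[[-0.972  0.236 -0.001]
 [ 0.236  0.972 -0.001]
 [ 0.001 -0.001 -1.   ]]
[ 0.64  0.56  0.44  1.45 -0.    0.88]
gran 14794 med z 0.0349 rect [539.3 472. ] [246.  159.2] 75.6
```

View pics/w10.png

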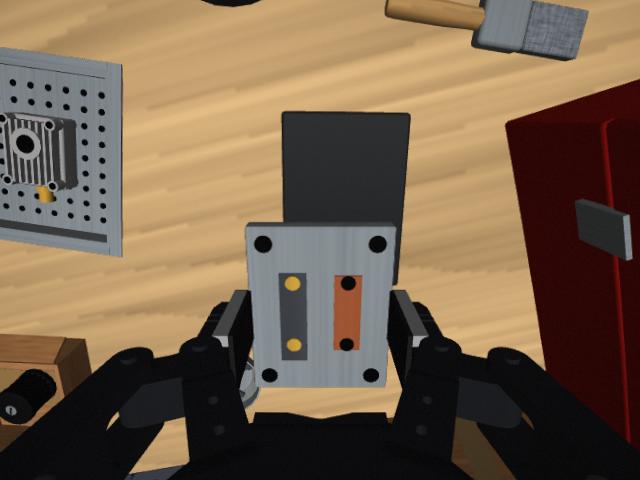

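```bash
python3 - <<'E'
from h import *
im,W=cloud('wrist','w10')
Q=reg(W,'gran',275,420,100,222,.031,.039)
a=np.deg2rad(-14); ex=np.array([np.cos(a),np.sin(a)]);ey=np.array([-ex[1],ex[0]])
for a in np.deg2rad([-13.4,-13.8,-14.2]):
  ex=np.array([np.cos(a),np.sin(a)]);ey=np.array([-ex[1],ex[0]])
  x=Q[:,:2]@ex;y=Q[:,:2]@ey
  x0,(y0,y1)=np.percentile(x,.3),np.percentile(y,[.3,99.7]); print(np.ptp(x),y1-y0,'c',ex*(x0+.08)+ey*(y0+y1)/2)
E
```

```text
gran 13701 med z 0.0349 rect [492.1 414.1] [110.3  96.5] 75.6
0.09625725790971723 0.10918533174283845 c [0.52295466 0.40669278]
0.09608274788435195 0.10893748032369832 c [0.52306786 0.40650634]
0.0962783899846773 0.10873561549418176 c [0.52316432 0.40632034]
```

>>> {"fn": "send_rows", "kwargs": {"moves": [[0.0023,0.0095,0.01,0],[0.0023,0.0096,0.02,0],[0,0,0.03,0],[0,0,0.03,0],[0,0,0.03,0],[0,0,0.025,0],[0,0,0.015,0],[0,0,0.008,0],[0,0,0.005,0],[0,0,0,0],[0,0,0,0],[0,0,0,0]]}}

```text
clock: 29.7
eef_pos: [0.524, 0.4077, 0.0436]
tool_rot: [0.119, 0.993, 0.001, 0.001]
ft_force: [0.5, -0.1, -1.7]
grip_width: 0.056
```

>>> {"fn": "send_rows", "kwargs": {"moves": [[0,0,0.002,0],[0,0,0.001,0],[0,0,0,0],[0,0,0,0]]}}

```text
clock: 30.1
eef_pos: [0.5232, 0.4071, 0.0393]
tool_rot: [0.119, 0.993, -0.0, -0.0]
ft_force: [0.5, 0.6, -1.9]
grip_width: 0.0555
```

>>> {"fn": "send_rows", "kwargs": {"moves": [[0,0,0.002,0],[0,0,0.002,0],[0,0,0,0],[0,0,0,0]]}}

```text
clock: 30.5
eef_pos: [0.5232, 0.407, 0.0351]
tool_rot: [0.119, 0.993, -0.0, -0.0]
ft_force: [0.3, 0.1, -1.8]
grip_width: 0.0557
```

>>> {"fn": "send_rows", "kwargs": {"moves": [[0,0,0.001,0],[0,0,0,0],[0,0,0,0]]}}

```text
clock: 30.8
eef_pos: [0.5233, 0.4071, 0.0343]
tool_rot: [0.119, 0.993, 0.0, -0.0]
ft_force: [-0.7, 0.0, -2.3]
grip_width: 0.0556
```

>>> {"fn": "send_rows", "kwargs": {"moves": [[0,0,0.001,0],[0,0,0,0],[0,0,0,0]]}}

```text
clock: 31.1
eef_pos: [0.5232, 0.4071, 0.0332]
tool_rot: [0.119, 0.993, -0.0, -0.0]
ft_force: [0.1, -0.1, -2.8]
grip_width: 0.0556
```

>>> {"fn": "send_rows", "kwargs": {"moves": [[0,0,0.001,0],[0,0,0,0],[0,0,0,0]]}}

```text
clock: 31.4
eef_pos: [0.5234, 0.4072, 0.033]
tool_rot: [0.119, 0.993, 0.0, 0.0]
ft_force: [-0.9, -1.4, 4.4]
grip_width: 0.0557
```

>>> {"fn": "send_rows", "kwargs": {"moves": [[0,0,0.0005,0],[0,0,0,0],[0,0,0,0]]}}

```text
clock: 31.7
eef_pos: [0.5234, 0.4072, 0.033]
tool_rot: [0.119, 0.993, 0.0, 0.0]
ft_force: [-2.9, -2.2, 6.3]
grip_width: 0.0554
```

>>> {"fn": "send_rows", "kwargs": {"moves": [[0,0,0,0],[0,0,0,0],[0,0,0,0],[0,0,0,0],[0,0,0,0]], "claw": 0.7}}

```text
clock: 32.2
eef_pos: [0.5233, 0.4071, 0.0316]
tool_rot: [0.119, 0.993, -0.0, -0.0]
ft_force: [0.1, 0.3, 0.2]
grip_width: 0.0728
```

>>> {"fn": "send_rows", "kwargs": {"moves": [[0,0,-0.01,0],[0,0,-0.02,0],[0,0,-0.04,0],[0,0,-0.04,0],[0,0,-0.04,0],[0,0,-0.04,0],[0,0,0,-0.6],[0,0,0,-0.6],[0,0,0,-0.6],[0,0,0,-0.5],[0,0,0,0],[0,0,0,0]]}}

```text
clock: 33.4
eef_pos: [0.5233, 0.4072, 0.2224]
tool_rot: [0.005, 1.0, 0.0, 0.0]
ft_force: [0.5, 0.3, 0.3]
grip_width: 0.0726
```

```bash
python3 - <<'E'
from h import *
o=pose()
shot('wrist','w11')
im,W=cloud('wrist','w11')
reg(W,'plate',150,490,50,290,.0395,.05)
reg(W,'gran',150,490,30,290,.03,.05)
E
```

```text
t 33.4 p [0.5233 0.4072 0.2224] q [4.9e-03 1.0e+00 2.0e-04 2.0e-04] F [0.5 0.3 0.3] g 0.0726436266837614
[[-1.    0.01  0.  ]
 [ 0.01  1.    0.  ]
 [-0.    0.   -1.  ]]
plate 5141 med z 0.0431 rect [522.7 405.5] [58.1 74.5] 76.3
gran 19774 med z 0.0352 rect [523.  406.3] [110.4 160.5] 75.5
```

View pics/w11.png

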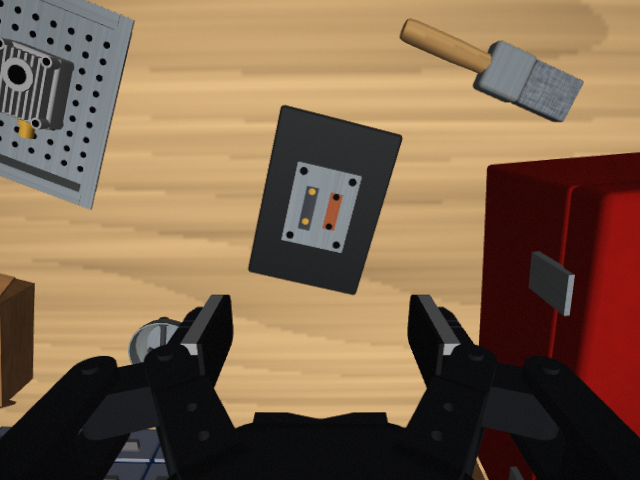

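Plate lies flat on the granite's middle, within 1 mm at (320,207). On the way back I'll stop over the wooden block to measure its holes.

>>> {"fn": "send_rows", "kwargs": {"moves": [[0.0029,-0.0207,0,0],[0.0058,-0.0413,0,0],[0.0058,-0.0413,0,0],[0.0058,-0.0413,0,0],[0.0058,-0.0413,0,0],[0.0058,-0.0413,0,0],[0.0058,-0.0413,0,0],[0.0058,-0.0413,0,0],[0.0058,-0.0413,0,0],[0.0058,-0.0413,0,0],[0.0058,-0.0413,0,0],[0.0058,-0.0413,0,0],[0.0058,-0.0413,0,0],[0.0029,-0.0207,0,0],[0,0,0,0],[0,0,0,0],[0,0,0,0]]}}

```text
clock: 35.15
eef_pos: [0.4433, -0.1284, 0.2219]
tool_rot: [0.004, 1.0, 0.0, 0.0]
ft_force: [-0.3, 0.0, 0.3]
grip_width: 0.0724
```

```bash
python3 - <<'E'
from h import *
o=pose()
shot('wrist','w12')
im,W=cloud('wrist','w12')
reg(W,'blk',150,490,50,300,.03,.045)
cv2.imwrite('pics/w12z.png',cv2.resize(im[100:300,220:420],None,fx=3,fy=3))
E
```

```text
t 35.15 p [ 0.4433 -0.1284  0.2219] q [4.e-03 1.e+00 2.e-04 1.e-04] F [-0.3  0.   0.3] g 0.07241470698894964
[[-1.     0.008  0.   ]
 [ 0.008  1.     0.   ]
 [-0.     0.    -1.   ]]
blk 15682 med z 0.037 rect [ 442.4 -129.9] [150.9 100.3] 17.4
```

View pics/w12z.png

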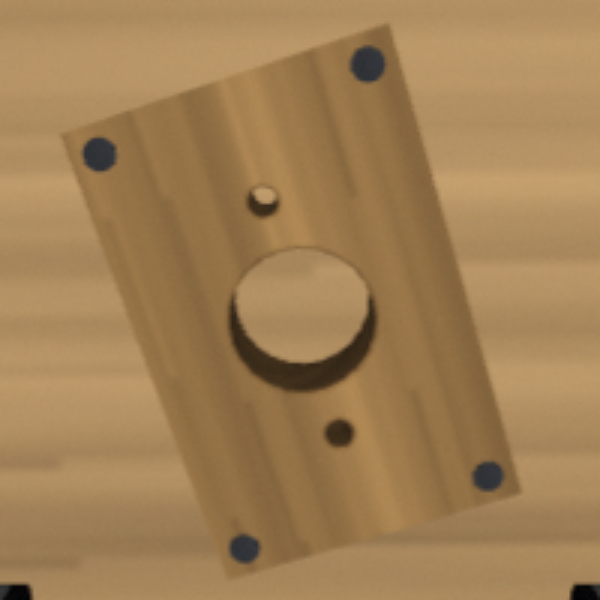

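```bash
cat >> h.py <<'E'
def px(n,f,uv,z):
    im,d,K,D,T=load(n,f)
    x=cv2.undistortPoints(np.array(uv,float).reshape(-1,1,2),K,D)[:,0]
    r=np.c_[x[:,0],-x[:,1],-np.ones(len(x))]@T[:3,:3].T
    return T[:3,3]+r*((z-T[2,3])/r[:,2])[:,None]
E
python3 - <<'E'
from h import *
uv=np.array([(263,202),(340,433),(303,319)])/3+[220,100]
p=px('wrist','w12',uv,.0365); print(p, 'mid',(p[0]+p[1])/2,'d',np.linalg.norm(p[0]-p[1]),'yaw',np.degrees(np.arctan2(*(p[1]-p[0])[1::-1])))
uv=np.array([[353.5,291]]); print(px('top','top0',uv,.036))
E
```

```text
[[ 0.40607676 -0.14046235  0.0365    ]
 [ 0.47841648 -0.11746571  0.0365    ]
 [ 0.44160475 -0.12886739  0.0365    ]] mid [ 0.44224662 -0.12896403  0.0365    ] d 0.07590705319304594 yaw 17.63534764681261
[[ 0.44025961 -0.12913479  0.036     ]]
```

>>> {"fn": "send_rows", "kwargs": {"moves": [[-0.0071,-0.0203,0,0],[-0.0141,-0.0405,0,0],[-0.0141,-0.0405,0,0],[-0.0141,-0.0405,0,0],[-0.0141,-0.0405,0,0],[-0.0141,-0.0405,0,0],[-0.0141,-0.0405,0,0],[-0.0071,-0.0203,0,0],[0,0,0,0],[0,0,0,0],[0,0,0,0]]}}

```text
clock: 36.3
eef_pos: [0.5398, -0.4118, 0.2219]
tool_rot: [0.003, 1.0, 0.0, -0.0]
ft_force: [-1.1, 0.2, 0.7]
grip_width: 0.0723
```

```bash
python3 - <<'E'
from h import *
o=pose()
shot('wrist','w13')
im,W=cloud('wrist','w13')
reg(W,'cyltop',220,420,80,290,.117,.13)
reg(W,'fl',220,420,80,290,.074,.13)
cv2.imwrite('pics/w13z.png',cv2.resize(im[110:310,220:420],None,fx=3,fy=3))
E
```

```text
t 36.3 p [ 0.5398 -0.4118  0.2219] q [ 3.4e-03  1.0e+00  4.0e-04 -2.0e-04] F [-1.1  0.2  0.7] g 0.07230857424756632
[[-1.     0.007 -0.   ]
 [ 0.007  1.     0.001]
 [ 0.     0.001 -1.   ]]
cyltop 5054 med z 0.1229 rect [ 539.  -412.7] [64.7 54. ] 1.7
fl 9089 med z 0.1219 rect [ 531.5 -413.1] [79.7 61.9] 1.6
```

View pics/w13z.png

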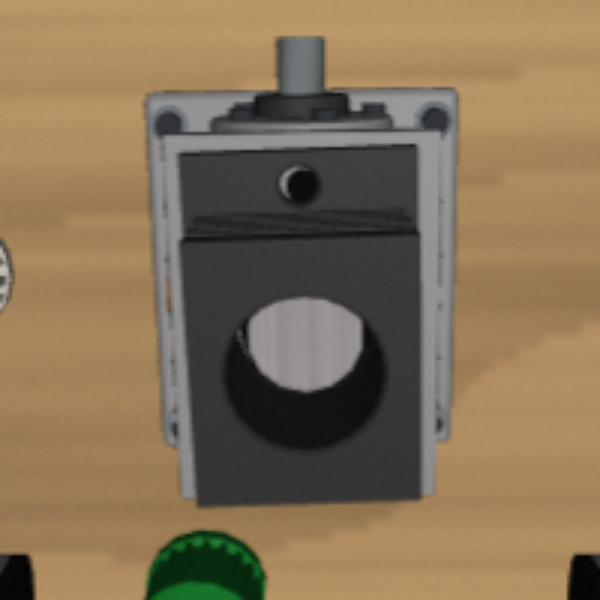

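>>> {"fn": "send_rows", "kwargs": {"moves": [[0,0,0.03,-0.36],[0,0,0.03,0],[0,0,0.03,0],[0,0,0.025,0],[0,0,0.012,0],[0,0,0.006,0],[0,0,0.003,0],[0,0,0,0],[0,0,0,0],[0,0,0,0]]}}

```text
clock: 37.35
eef_pos: [0.54, -0.4142, 0.0871]
tool_rot: [-0.014, 1.0, -0.001, 0.001]
ft_force: [0.4, 0.8, -0.4]
grip_width: 0.0722
```

>>> {"fn": "send_rows", "kwargs": {"moves": [[0,0,0,0],[0,0,0,0],[0,0,0,0],[0,0,0,0],[0,0,0,0],[0,0,0,0],[0,0,0,0]], "claw": -1}}

```text
clock: 38.05
eef_pos: [0.5399, -0.4136, 0.0868]
tool_rot: [-0.014, 1.0, -0.0, 0.001]
ft_force: [-0.4, 1.4, 5.2]
grip_width: 0.0532
```

>>> {"fn": "send_rows", "kwargs": {"moves": [[0,0,-0.003,0],[0,0,-0.003,0],[0,0,-0.004,0],[0,0,0,0]]}}

```text
clock: 38.45
eef_pos: [0.5393, -0.4137, 0.0957]
tool_rot: [-0.014, 1.0, 0.0, -0.0]
ft_force: [-0.2, 0.9, -3.6]
grip_width: 0.0532
```

>>> {"fn": "send_rows", "kwargs": {"moves": [[0,0,-0.006,0],[0,0,-0.006,0],[0,0,-0.008,0],[0,0,-0.02,0],[0,0,-0.03,0],[0,0,-0.03,0],[0,0,-0.01,0],[0,0,0,0]]}}

```text
clock: 39.25
eef_pos: [0.5406, -0.4145, 0.2087]
tool_rot: [-0.014, 1.0, -0.002, 0.002]
ft_force: [-0.3, 0.3, -4.2]
grip_width: 0.0533
```

```bash
python3 - <<'E'
from h import *
o=pose()
shot('wrist','w14')
im,W=cloud('wrist','w14')
z=o['eef_pos'][2]
Q=reg(W,'cyltop',200,440,180,400,z+.03,z+.04)
y=Q[:,1]; print(np.percentile(y,[.5,99.5]))
cv2.imwrite('pics/w14z.png',im)
E
```

```text
t 39.25 p [ 0.5406 -0.4145  0.2087] q [-0.0136  0.9999 -0.0018  0.0022] F [-0.3  0.3 -4.2] g 0.0532829423322498
[[-1.    -0.027  0.004]
 [-0.027  1.    -0.003]
 [-0.004 -0.004 -1.   ]]
cyltop 17263 med z 0.2446 rect [ 533.6 -415.8] [53.4 80.9] 1.2
[-0.45303926 -0.37880092]
```

View pics/w14z.png

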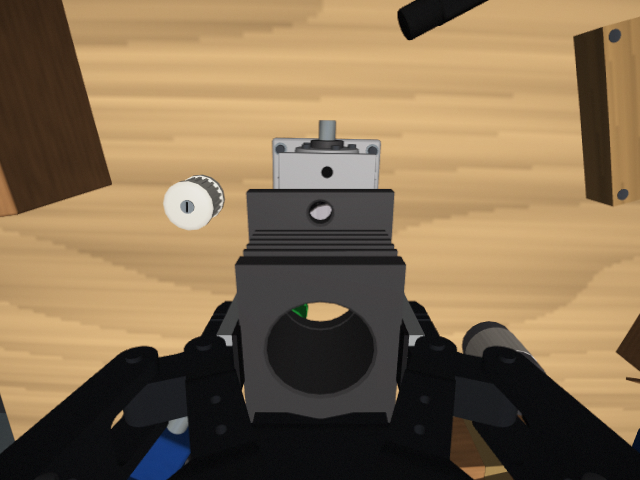

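```bash
python3 - <<'E'
from h import *
z=np.load('pics/w14.npz'); Rm=R.from_quat(z['q']).as_matrix()
# bore ellipse edges top: left 267, right 375, top 301, bottom 394
for uv in [(320.5,301.5),(320.5,394.5),(267,347),(374.5,347)]:
    p=px('wrist','w14',[uv],z['p'][2]+.035)[0]; print(uv,np.round(Rm.T@(p-z['p'])*1000,1))
E
```

```text
(320.5, 301.5) [ 19.4  -1.1 -35.1]
(320.5, 394.5) [-18.   -1.1 -34.9]
(267, 347) [  1.9 -19.4 -34.9]
(374.5, 347) [  2.1  17.5 -35.1]
```

Cylinder is held upright and off the piston; the deck with the bare pump is visible at (327,170). Carrying it to the honing block.

>>> {"fn": "send_rows", "kwargs": {"moves": [[0.0056,0.0181,0,0],[0.0112,0.0362,0,0],[0.0112,0.0362,0,0],[0.0112,0.0362,0,0],[0.0112,0.0362,0,0],[0.0112,0.0362,0,0],[0.0112,0.0362,0,0],[0.0112,0.0362,0,0],[0.0056,0.0181,0,0],[0,0,0,-0.7],[0,0,0,-0.7],[0,0,0,-0.7],[0,0,0,-0.7],[0,0,0,0],[0,0,0,0],[0,0,0,0]]}}

```text
clock: 40.9
eef_pos: [0.4415, -0.1265, 0.205]
tool_rot: [-0.152, 0.988, 0.0, -0.001]
ft_force: [0.5, -0.2, -4.2]
grip_width: 0.0533
```

```bash
cat > tgt.py <<'E'
from h import *
o=pose(); Rm=R.from_quat(o['tool_rot']).as_matrix()
print('yaw',np.degrees(np.arctan2(Rm[1,0],Rm[0,0]))%360)
d=np.array([.4430,-.1277,o['eef_pos'][2]])-o['eef_pos']; print('tool shift mm',np.round(Rm.T@d*1000,1))
E
python3 tgt.py
```

```text
t 40.9 p [ 0.4415 -0.1265  0.205 ] q [-1.525e-01  9.883e-01  3.000e-04 -7.000e-04] F [ 0.5 -0.2 -4.2] g 0.05327437263157542
[[-0.953 -0.301 -0.001]
 [-0.301  0.953  0.   ]
 [ 0.001  0.001 -1.   ]]
yaw 197.54334475655415
tool shift mm [-1.1 -1.6 -0. ]
```

Correct in xy, descend to about 15 mm above.

>>> {"fn": "send_rows", "kwargs": {"moves": [[-0.0011,-0.0016,0.01,0],[0,0,0.03,0],[0,0,0.035,0],[0,0,0.03,0],[0,0,0.02,0],[0,0,0.01,0],[0,0,0,0],[0,0,0,0],[0,0,0,0],[0,0,0,0]]}}

```text
clock: 41.9
eef_pos: [0.4446, -0.1281, 0.072]
tool_rot: [-0.153, 0.988, -0.001, 0.001]
ft_force: [0.2, 0.5, -3.3]
grip_width: 0.0534
```

```bash
python3 - <<'E'
import tgt
from h import *
shot('wrist','w15'); im,_=shot('top','top4')
cv2.imwrite('pics/t4z.png',cv2.resize(im[220:370,280:430],None,fx=4,fy=4))
E
```

```text
t 41.9 p [ 0.4446 -0.1281  0.072 ] q [-1.530e-01  9.882e-01 -6.000e-04  1.200e-03] F [ 0.2  0.5 -3.3] g 0.05339180408088227
[[-0.953 -0.302  0.003]
 [-0.302  0.953 -0.001]
 [-0.002 -0.002 -1.   ]]
yaw 197.59938064189836
tool shift mm [ 1.4  0.9 -0. ]
```

View pics/w15.png

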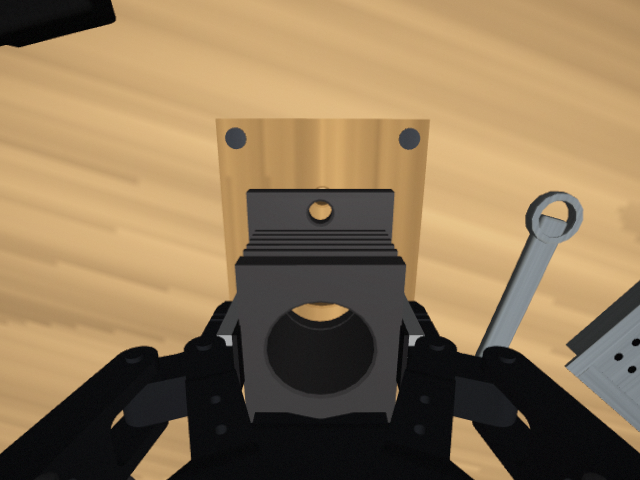

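>>> {"fn": "send_rows", "kwargs": {"moves": [[0.0012,0.0009,0,0],[0,0,0.006,0],[0,0,0.005,0],[0,0,0,0],[0,0,0,0]]}}

```text
clock: 42.5
eef_pos: [0.4418, -0.1272, 0.0594]
tool_rot: [-0.153, 0.988, 0.0, -0.0]
ft_force: [0.4, 0.2, -4.4]
grip_width: 0.0532
```

```bash
python3 tgt.py
```

```text
t 42.5 p [ 0.4418 -0.1272  0.0594] q [-1.530e-01  9.882e-01  2.000e-04 -5.000e-04] F [ 0.4  0.2 -4.4] g 0.053201503472226
[[-0.953 -0.302 -0.001]
 [-0.302  0.953  0.   ]
 [ 0.001  0.001 -1.   ]]
yaw 197.6002039389707
tool shift mm [-1.  -0.9 -0. ]
```

>>> {"fn": "send_rows", "kwargs": {"moves": [[-0.0006,-0.0005,0.002,0],[0,0,0.001,0],[0,0,0,0],[0,0,0,0],[0,0,0,0]]}}

```text
clock: 43.0
eef_pos: [0.4429, -0.1276, 0.0569]
tool_rot: [-0.153, 0.988, -0.0, 0.0]
ft_force: [-0.7, -0.1, -4.6]
grip_width: 0.0534
```

```bash
python3 tgt.py; python3 - <<'E'
from h import *
shot('wrist','w16')
E
```

```text
t 43.0 p [ 0.4429 -0.1276  0.0569] q [-1.530e-01  9.882e-01 -0.000e+00  1.000e-04] F [-0.7 -0.1 -4.6] g 0.05338350305682183
[[-0.953 -0.302  0.   ]
 [-0.302  0.953 -0.   ]
 [-0.    -0.    -1.   ]]
yaw 197.59991887449124
tool shift mm [-0.1 -0.1  0. ]
```

View pics/w16.png

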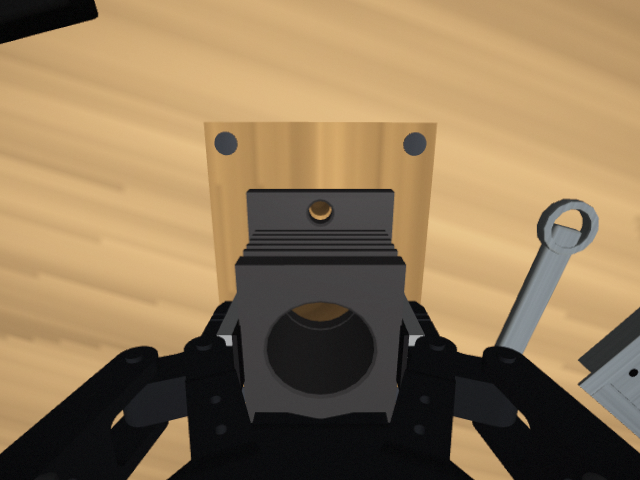

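```bash
python3 - <<'E'
from h import *
z=np.load('pics/w16.npz');Rm=R.from_quat(z['q']).as_matrix()
u=z['p'][2]-.0165
for n,uv,h in [('blk',(320,123),.036),('screws',(226,144),.036),('screws',(415,144),.036),('flange',(320,190),u+.008),('fhole',(320,211),u+.008),('blkL',(205.5,130),.036),('blkR',(435,130),.036),('flL',(247.5,196),u+.008),('flR',(393,196),u+.008)]:
    print(n,np.round(Rm.T@(px('wrist','w16',[uv],h)[0]-z['p'])*1000,1))
E
```

```text
blk [75.7 -1.2 20.9]
screws [ 67.  -42.3  20.9]
screws [67.  40.4 20.9]
flange [48.9 -1.2  8.5]
fhole [39.9 -1.2  8.5]
blkL [ 73.  -50.8  20.9]
blkR [73.  48.7 20.9]
flL [ 46.3 -31.6   8.5]
flR [46.3 29.5  8.5]
```

Lateral alignment agrees to 0.1 mm; along x the cylinder is about 1 mm off, so I'll trim that and lower.

>>> {"fn": "send_rows", "kwargs": {"moves": [[-0.0009,0,0.001,0],[0,0,0.001,0],[0,0,0,0],[0,0,0,0]]}}

```text
clock: 43.45
eef_pos: [0.4436, -0.1273, 0.0547]
tool_rot: [-0.153, 0.988, 0.0, -0.0]
ft_force: [-0.0, -0.1, -3.4]
grip_width: 0.0532
```

>>> {"fn": "send_rows", "kwargs": {"moves": [[0,0,0.001,0],[0,0,0,0],[0,0,0,0]]}}

```text
clock: 43.75
eef_pos: [0.4436, -0.1273, 0.0538]
tool_rot: [-0.153, 0.988, 0.0, -0.0]
ft_force: [-0.5, 0.2, -3.8]
grip_width: 0.0534
```

>>> {"fn": "send_rows", "kwargs": {"moves": [[0,0,0.001,0],[0,0,0,0],[0,0,0,0]]}}

```text
clock: 44.05
eef_pos: [0.4438, -0.1273, 0.0528]
tool_rot: [-0.153, 0.988, -0.0, 0.0]
ft_force: [0.3, -0.2, -3.6]
grip_width: 0.0531
```

>>> {"fn": "send_rows", "kwargs": {"moves": [[0,0,0.001,0],[0,0,0,0],[0,0,0,0]]}}

```text
clock: 44.35
eef_pos: [0.4438, -0.1274, 0.0528]
tool_rot: [-0.153, 0.988, -0.0, 0.0]
ft_force: [-2.8, 0.1, 5.5]
grip_width: 0.0534
```

>>> {"fn": "send_rows", "kwargs": {"moves": [[0,0,0.0005,0],[0,0,0,0],[0,0,0,0]]}}

```text
clock: 44.65
eef_pos: [0.4438, -0.1274, 0.0527]
tool_rot: [-0.153, 0.988, -0.0, 0.0]
ft_force: [-4.2, 0.0, 10.2]
grip_width: 0.0529
```

Seated. Release and retreat.

>>> {"fn": "send_rows", "kwargs": {"moves": [[0,0,0,0],[0,0,0,0],[0,0,0,0],[0,0,0,0],[0,0,0,0]], "claw": 0.7}}

```text
clock: 45.15
eef_pos: [0.4438, -0.1273, 0.0512]
tool_rot: [-0.153, 0.988, 0.0, -0.0]
ft_force: [-0.5, 0.5, -0.1]
grip_width: 0.0727
```

>>> {"fn": "send_rows", "kwargs": {"moves": [[0,0,-0.01,0],[0,0,-0.02,0],[0,0,-0.04,0],[0,0,-0.04,0],[0,0,-0.04,0],[0,0,-0.04,0],[0,0,0,0],[0,0,0,0],[0,0,0,0]]}}

```text
clock: 46.05
eef_pos: [0.443, -0.1271, 0.2406]
tool_rot: [-0.153, 0.988, 0.0, -0.001]
ft_force: [0.0, 0.9, 0.4]
grip_width: 0.0726
```

```bash
python3 - <<'E'
from h import *
o=pose()
shot('wrist','w17'); im,W=cloud('wrist','w17')
reg(W,'blk',150,490,30,300,.034,.040)
reg(W,'top',150,490,30,300,.082,.094)
reg(W,'fl',150,490,30,300,.0415,.05)
cv2.imwrite('pics/w17z.png',cv2.resize(im[70:300,200:440],None,fx=3,fy=2.6))
E
```

```text
t 46.05 p [ 0.443  -0.1271  0.2406] q [-1.530e-01  9.882e-01  4.000e-04 -7.000e-04] F [0.  0.9 0.4] g 0.07264698406341788
[[-0.953 -0.302 -0.002]
 [-0.302  0.953  0.   ]
 [ 0.001  0.001 -1.   ]]
blk 9476 med z 0.037 rect [ 442.6 -129.7] [151.5 100.4] 17.3
top 3547 med z 0.0889 rect [ 443.  -129.5] [63.9 54.2] 17.6
fl 1217 med z 0.0449 rect [ 430.6 -133.5] [67.8 62.1] 17.6
```

View pics/w17z.png

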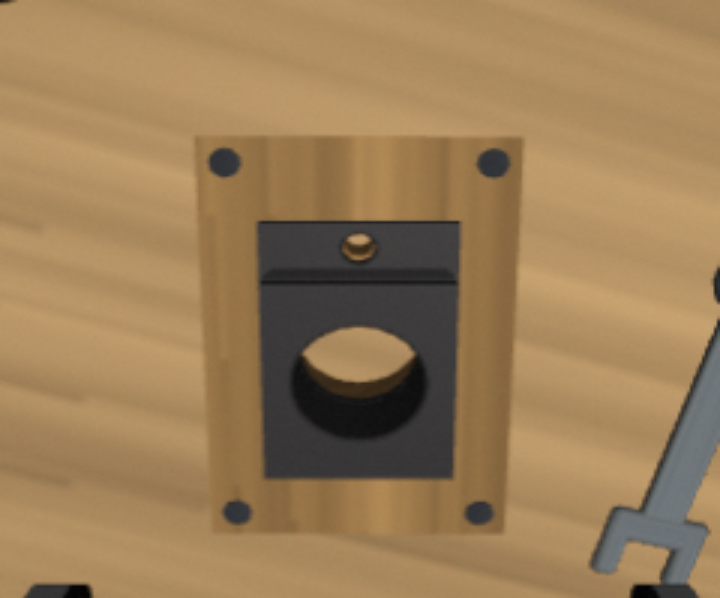

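The cylinder stands upright on the block, centred within about 0.5 mm and 0.3°. The ear hole at (358,247) shows the bolt hole through it. One last overall look, then hand in.

```bash
python3 - <<'E'
from h import *
im,_=shot('scene','s_end')
E
```

```text
(no output)
```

View pics/s_end.png

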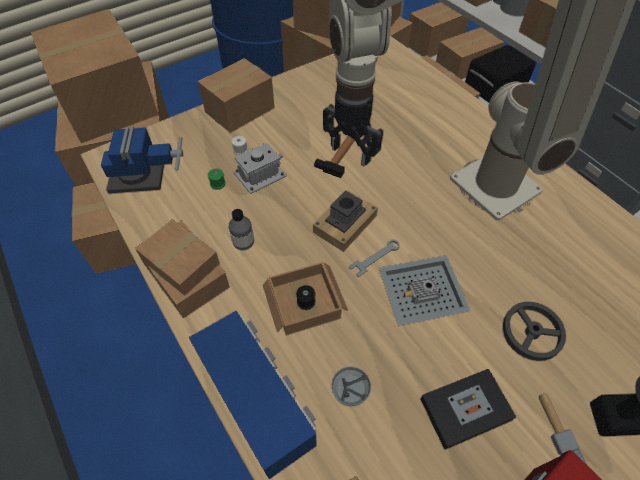

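All four parts are in place: filter (306,297), head (425,288), plate (470,405) and cylinder (347,210). The gripper is clear of everything.

```bash
python3 - <<'E'
from h import *
print(order.job_done())
E
```

```text
the job is handed in; nothing more can be done
None
```

The pump's top end is stripped, in the order asked, and the job is handed in at about 46 s of the 138 s allowed. I lowered each part until the force reading showed contact before opening the gripper.

Last checks, from the wrist camera after each release and one final scene picture:

| Part | Where it is | Check |
|---|---|---|
| Filter | Upright, near the middle of the carton | Seen standing in two pictures; its exact position was not measured |
| Head | Fins up in the tray | Within about 2 mm of the tray's middle and lined up with it |
| Valve plate | Flat on the granite | Within about 1 mm of the granite's middle |
| Cylinder | Upright on the honing block | Within about 0.6 mm and 0.3° of the block; the bolt hole shows through the one ear in view |

- **Camera disagreement:** the top and wrist cameras disagreed by 1–2 mm in y. I set the cylinder down by the wrist camera's readings, corrected for that offset.
- **Forces:** the highest wrist reading I saw at the end of a move was about 11 N, with the cylinder seated, and no check failed.

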